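# Start and seat the oil filler plug of a gearbox

## Robot

A 6-joint arm with a two-finger parallel gripper is mounted at the origin on the work surface. World frame = base frame: x ahead of the robot, y to its left, z up, the work surface at z = 0. Lengths are in mm, angles in rad, forces in N, time in s.
With the tool pointing down it reaches from about 275 to 825 mm from the base axis. Payload 5.2 kg.
Tool frame: the origin (TCP) lies at the very end of the fingers, on their centre line; the grasp point (between the pads) lies 19 mm behind it; z points along the fingers, y is the direction in which the jaws open and shut (so a half turn about z gives the same grasp; the last joint's range is limited). The gripper opens to 93 mm and grips with 3 to 60 N. Pads are 15 mm wide; open, the fingers measure 128 mm over their backs; the gripper's body (75 mm by 188 mm) begins 65 mm behind the grasp point.
Start: joints at [-1.357, 0.259, 1.535, -0, 1.348, -0.203], TCP at [222.681, -502.91, 218.653] pointing down, gripper open.
Joint ranges: [-3.14, 3.14], [-0.91, 2.08], [0.19, 2.58], [-1.22, 4.36], [0.22, 2.71], [-3.12, 3.12]. Speed limits (rad/s): [2.57, 2.57, 3.14, 3.14, 3.14, 3.14].

## Interface

Orientations are given as [roll, pitch, yaw] about the fixed x, y, z axes, in that order (R = Rz(yaw) Ry(pitch) Rx(roll)).
In Python, from bench import robot gives the robot as it stands. The module is installed in compiled form; this text tells all that it offers. Calls block until the motion is done:
- robot.move_ptp(position, orientation): joint-space move of the TCP to a pose.
- robot.move_linear(position, ori=None, speed=150, f_stop=None): straight line of the TCP; ori=None keeps the orientation; speed is the mean speed in mm/s. With f_stop (N) it stops when the force on the tool has changed by that much, and returns True; else False.
- robot.move_j(angles): joint-space move.
- robot.move_gripper(opening): opening from 0.0 (shut) to 1.0 (fully open); the grip force is fixed at half the most; returns when the fingers have stopped.
- robot.sleep(seconds).
- robot.inverse_kinematics(position, orientation): joint angles nearest the present ones, or None.
- robot.get_image(name): name is "side" or "top"; returns a dict with "img" (384x512x3 uint8, blue, green, red), "fovy" (degrees; the focal length in pixels is half the picture's height over the tangent of half this angle, whatever the lens; pixels are square), "cx", "cy" (the principal point, pixels), "eye" and "orientation" of the camera in the world. Camera axes: x right, y down, z forward; pixel columns grow to the right and rows downward; lengths in mm; the calibration is good to about 2 mm. A picture is of the moment at which its call begins. There is no depth.
A pose or a line that the arm cannot do raises robot.MotionError and nothing moves.
- robot.hand_in(): hands the job in, once; it reports no verdict.
Readings, each from a call of its own:
- robot.current_t(): time.
- robot.current_qpos(): joint angles.
- robot.current_joint_vel(): joint speeds.
- robot.current_joint_efforts(): joint torques, N m.
- robot.current_tcp_pos(): TCP position.
- robot.current_eef_rot(): TCP orientation.
- robot.current_contact_force(): force on the tool from outside, world axes, zero at the start.
- robot.current_ft_torque(): the same for the moment, N m.
- robot.current_gripper_width(): opening from 0.0 (shut) to 1.0 (fully open).
Only numpy, scipy, OpenCV 4.12 (cv2) and the standard library are available. Lean on these libraries where they do the work, as an engineer would, in place of code of your own. Each camera call takes 0.05 s, during which the arm holds its last target. There are 200 camera calls.

## Task

Take the brass filler plug with the red grip bar out of its wooden stand and set it upright in the filler neck on top of the green gearbox, grip bar in line with the long side of the gearbox, so that its lugs rest on top of the thread. Pressing gently, turn it backward (counter-clockwise seen from above) until it drops into the thread start, then keep it pressed down and screw it clockwise until its flange sits flush and just snug on the neck, and let go. Do not force it against the stops or cross-thread it, and leave the gearbox, stand and everything else on the bench in place.

Things in the scene. Friction and masses are not known exactly. Their poses are not given: they have to be found in the camera images.
- plug_grip (a point): centre of the filler plug's red grip bar (plug loose, 0.2 to 0.33 kg). z up, x along the bar. Bar 46 mm long (x), 16 mm thick (y: grip across this), 40 mm tall; its foot, 20 mm below this point, stands on a brass flange 66 mm across whose underside is 25 mm below this point. The plug's nose ends 59 mm below this point.
- plug: the same plug; origin at the tip of its nose, 34 mm below the flange underside; z up along the plug, x along the bar. Under the flange is a shank 36 mm across, tapering to 24 mm over the last 8 mm of the nose.
- plug_lugs (a point): point on the plug's axis, 43 mm below the bar's centre, midway between its two thread lugs. They stick out of the shank in line with the bar (+x and -x), to 25 mm from the axis, 8 mm wide, 5 mm high.
- stand: fixed wooden block, 92 x 92 x 38 mm, origin at the centre of its underside; the plug stands upright in its 54 mm through hole, flange resting on top, and must be lifted about 40 mm to come free.
- gearbox: fixed green gearbox, origin at the centre of its underside: 200 mm long (x), 130 mm wide, 90 mm high, foot 230 x 150 mm; x is the long side. The aluminium filler neck stands on its top, 35 mm off centre towards +x, neck 74 mm across, 46 mm high.
- port (a point): centre of the filler neck's top rim, 136 mm above the bench; axes as the gearbox. Bore 53.6 mm. Two opposite thread ledges inside leave 39 mm between them for the shank (about 1.6 mm play to each side). With the bar in line with the gearbox the lugs land on top of the ledges, flange 11 to 15 mm above the rim, nose tip 19 to 23 mm below it.
- ledges (a point): on the neck's axis, 6 mm below the rim, level with the top of the ledges at the two thread starts. The starts lie at an unknown angle, reached after 0.5 to 1.5 rad of counter-clockwise turn from in line; on the way the plug rises 2 mm per rad. They leave the lugs about 0.3 rad of play, then a wall. Turned clockwise before the drop, the lugs bind on a tooth after 0.5 to 1.6 rad.
- seat (a point): where the bar's centre lies when the plug is fully home: on the axis, 25 mm above the rim. At a start the plug can be pushed down about 10 mm (flange then 4 to 5 mm above the rim) against a valve spring under the nose (5 to 10 N; it pushes the plug out if let go). Held down and turned clockwise it is drawn in 4.4 mm per rad, is home after 1.4 to 1.9 rad and soon gets tight; hard stop 0.5 rad on.
- oil: bystander, loose: yellow plastic oil bottle, 68 mm across, 190 mm tall; origin at its underside
- spray: bystander, loose: blue can, 56 mm across, 160 mm tall; origin at its underside
- mug: bystander, loose: white mug with handle, 80 mm across, 90 mm tall; origin at its underside
- driver: bystander, loose: screwdriver lying flat, 190 mm long; origin at its middle
- washer: bystander, loose: spare copper sealing ring lying flat, 60 mm across, 6 mm thick; origin at its underside
- tape: bystander, loose: yellow round disc-shaped tape measure, 90 mm across, 24 mm thick; origin at its underside
Mind the look-alikes: they are no part of the job. Of the things shaped like the plug, the brass one is meant.

How it is judged:
By the outcome, as a careful person would: the job done as asked, in the order asked, and still so for the second after the job is handed in, with the robot touching nothing.
It also fails if it takes over 72 s, if anything falls off the work surface, if the arm or the gripper's body presses on something with over 40 N, if the wrist force passes 120 N, or if a joint passes its speed limit or range.

## Working session

There is one attempt and no reset: what is moved stays moved. The work goes in short steps, each a Python script; the robot and the scene stay as the last script left them, time stands still between calls to the robot, and variables do not carry over. Pictures are saved under pics/ and viewed, about 8 in all and at most 12, crops included, and the job is handed in when it is done.

```bash
mkdir -p pics; ls; cat > h.py <<'E'
import numpy as np, cv2
from scipy.spatial.transform import Rotation as R
from bench import robot
def cam(n,save=None):
    c=robot.get_image(n)
    if save: cv2.imwrite(f'pics/{save}.png',c['img'])
    return c
def K(c):
    f=192/np.tan(np.radians(c['fovy'])/2); return f
def Rm(c):
    o=np.array(c['orientation']); return o if o.shape==(3,3) else R.from_euler('xyz',o).as_matrix()
def ray(c,u,v):
    f=K(c); d=Rm(c)@np.array([(u-c['cx'])/f,(v-c['cy'])/f,1]); return np.array(c['eye']),d/np.linalg.norm(d)
def onz(c,u,v,z):
    e,d=ray(c,u,v); return e+d*(z-e[2])/d[2]
def proj(c,p):
    q=Rm(c).T@(np.array(p)-np.array(c['eye'])); f=K(c); return np.array([c['cx']+f*q[0]/q[2],c['cy']+f*q[1]/q[2]])
E
python3 - <<'E'
from h import *
for n in('top','side'):
    c=cam(n,n+'0'); print({k:v for k,v in c.items() if k!='img'})
print(robot.current_t(),robot.current_eef_rot(),robot.current_tcp_pos())
E
```

```text
pics
{'fovy': 43.75646943955133, 'cx': 258.8241919650634, 'cy': 194.54259118989543, 'eye': array([ 469.445503  ,   -7.00834263, 1411.14072218]), 'orientation': array([-3.08960105,  0.00701057, -1.58745449])}
{'fovy': 42.103376118155964, 'cx': 244.0650017240968, 'cy': 195.2774426462507, 'eye': array([  411.5495158 , -1271.62128024,   954.66053176]), 'orientation': array([-2.14087864,  0.0124846 , -0.133408  ])}
0.1 [-3.13996304e+00 -3.21901426e-04  4.16832819e-01] [ 222.58371997 -502.41002071  217.90441721]
```

View pics/top0.png

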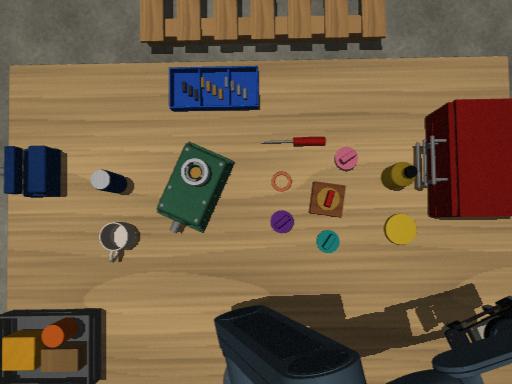

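View pics/side0.png

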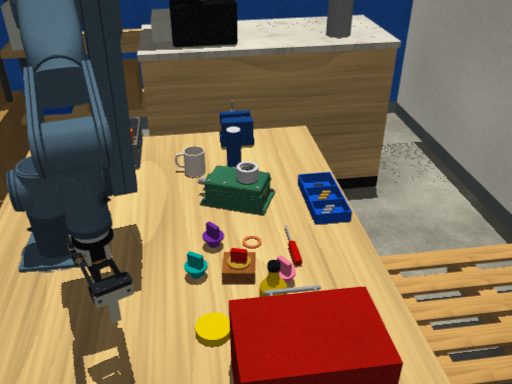

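The top view shows the brass plug with its red bar at about (330,199), and the neck at about (195,172) on the gearbox. The neck sits toward the upper end, so +x of the gearbox points up and slightly right in the image. The look-alikes are teal, purple and pink.

```bash
python3 - <<'E'
from h import *
def blobs(m):
    return max(cv2.findContours(m.astype(np.uint8),0,cv2.CHAIN_APPROX_NONE)[0],key=cv2.contourArea)
t=cam('top','top1'); s=cam('side','side1')
def hsv(c): return cv2.cvtColor(c['img'],cv2.COLOR_BGR2HSV).astype(int)
def win(m,x0,x1,y0,y1):
    o=np.zeros_like(m); o[y0:y1,x0:x1]=m[y0:y1,x0:x1]; return o
H=hsv(t); 
red=((H[...,0]<6)|(H[...,0]>174))&(H[...,1]>170)&(H[...,2]>90)
r=win(red,310,350,180,218); c=blobs(r); print('red',cv2.minAreaRect(c),r.sum(), onz(t,*cv2.minAreaRect(c)[0],83))
# bar axis: moments
ys,xs=np.nonzero(r); P=np.array([onz(t,u,v,80)[:2] for u,v in zip(xs,ys)]); w,V=np.linalg.eigh(np.cov(P.T)); print('mean',P.mean(0),'yaw',np.arctan2(V[1,1],V[0,1]),w)
# brass flange
br=win((H[...,0]>15)&(H[...,0]<28)&(H[...,1]>130)&(H[...,2]>110),310,350,180,218)|r
print('flange',cv2.minAreaRect(blobs(br)))
g=win((H[...,0]>40)&(H[...,0]<90)&(H[...,1]>80),150,245,135,240)
gr=cv2.minAreaRect(blobs(g)); print('green',gr, onz(t,*gr[0],90))
q=np.array([onz(t,u,v,60)[:2] for u,v in cv2.boxPoints(gr)]); e=np.diff(np.vstack([q,q[:1]]),axis=0); print([(np.linalg.norm(a),np.arctan2(a[1],a[0])) for a in e])
nk=win((H[...,1]<60)&(H[...,2]>90),172,220,150,195); k=blobs(nk); print('neck',cv2.minEnclosingCircle(k),cv2.fitEllipse(k)); 
# compose picture
a=cv2.resize(t['img'][135:240,150:360],None,fx=3.8,fy=3.8,interpolation=cv2.INTER_CUBIC)
cv2.imwrite('pics/a.png',cv2.resize(t['img'][130:240,150:360],(798,418),interpolation=cv2.INTER_CUBIC))
cv2.imwrite('pics/b.png',cv2.resize(s['img'][150:300,180:300],(640,800),interpolation=cv2.INTER_CUBIC)[:, :][:600])
HS=hsv(s); rs=((HS[...,0]<6)|(HS[...,0]>174))&(HS[...,1]>170)&(HS[...,2]>60)
rs=win(rs,225,252,244,268); ys,xs=np.nonzero(rs); print('side red',xs.mean(),ys.mean(),xs.min(),xs.max(),ys.min(),ys.max())
p=P.mean(0)
print('pred side', proj(s,[*p,63]),proj(s,[*p,83]))
for z in(136,): 
    n=onz(t,*cv2.fitEllipse(k)[0],z);print('neckxyz',n,'side',proj(s,n))
E
```

```text
red ((329.4339599609375, 197.98114013671875), (5.219700336456299, 15.659103393554688), 15.945395469665527) 84 [ 525.80593082 -194.79484822   83.        ]
mean [ 525.72129105 -195.16704927] yaw 2.8419865405619302 [ 18.28626392 162.26297167]
flange ((328.0, 198.5), (21.0, 22.0), 90.0)
green ((194.54351806640625, 186.19638061523438), (52.3187370300293, 77.82744598388672), 23.5323486328125) [564.53932766 178.88759974  90.        ]
[(np.float64(220.82838146131107), np.float64(-0.41860577787063846)), (np.float64(149.4537452640617), np.float64(-2.000156664262053)), (np.float64(220.16394949667963), np.float64(2.7180413820436597)), (np.float64(148.3592663259689), np.float64(1.1458534982721054))]
neck ((194.10411071777344, 171.36216735839844), 13.900708198547363) ((194.0734405517578, 171.13809204101562), (26.356182098388672, 26.840734481811523), 75.18038177490234)
side red 238.45673076923077 254.7596153846154 231 246 248 262
pred side [237.29711819 255.07561272] [237.15409226 249.46394403]
neckxyz [601.69562819 173.28489294 136.        ] side [246.00401431 166.17386814]
```

View pics/a.png

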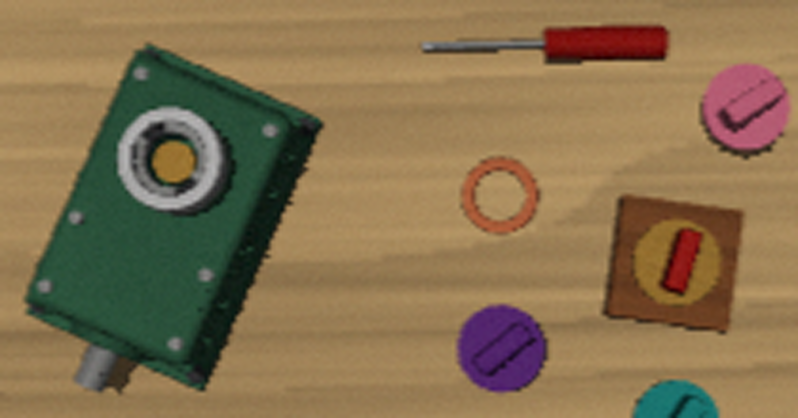

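View pics/b.png

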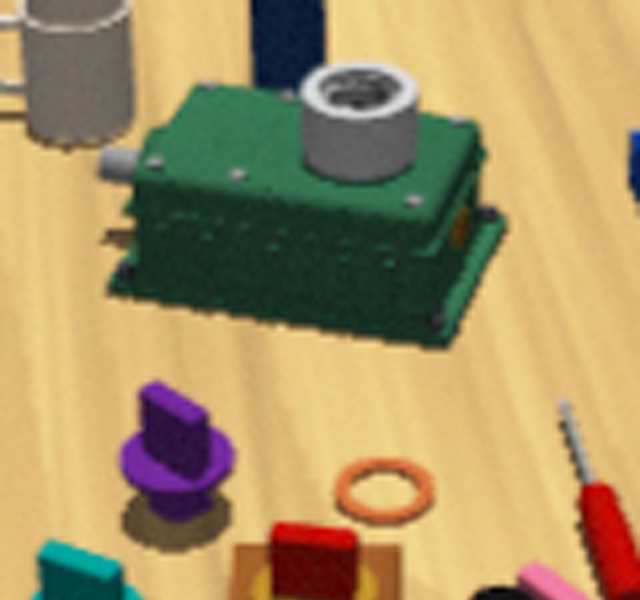

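The crops show the gearbox yaw at about -0.42 and the bar yaw at about -0.30. The side view puts both the bar and the neck about 1.1 px further right than the top view predicts, which is a consistent calibration bias in x. Next is the grasp.

```bash
python3 - <<'E'
from h import *
T=robot.current_t
o=[np.pi,0,2.842]
print(robot.inverse_kinematics([526.5,-195.5,240],o))
robot.move_ptp([526.5,-195.5,240],o); print(T(),robot.current_qpos().round(3),robot.current_tcp_pos(),robot.current_eef_rot())
print(robot.move_linear([526.5,-195.5,50],speed=120,f_stop=15),T(),robot.current_contact_force())
cam('side','side2')
robot.move_gripper(0.0); print(T(),robot.current_gripper_width()*93,robot.current_contact_force(),robot.current_ft_torque(),robot.current_tcp_pos())
print(robot.move_linear([526.5,-195.5,105],speed=80,f_stop=15),T(),robot.current_contact_force(),robot.current_gripper_width()*93)
s=cam('side','side3')
p=proj(s,[526.5,-195.5,110]).astype(int);x,y=p
cv2.imwrite('pics/c.png',cv2.resize(s['img'][y-50:y+50,x-60:x+60],(720,600),interpolation=cv2.INTER_CUBIC)); print(p)
E
```

```text
[-0.55412792  0.26641248  1.4719512   0.          1.40322898 -1.8253316 ]
1.7917 [-0.555  0.267  1.472 -0.     1.403 -1.825] [ 526.24894185 -196.15229259  239.90870794] [-3.14125397e+00 -1.63927646e-04  2.84032230e+00]
False 3.525 [-0.04751528 -0.04400266 -0.04242494]
4.75 15.825911800922999 [ 1.08470908  1.56156108 -0.18959719] [ 0.07210895 -0.14106199 -0.01455825] [ 526.49828509 -195.4107151    50.00225125]
False 5.5917 [ 0.09766091 -0.38825208 -3.41203537] 15.8138744347759
[237 241]
```

View pics/c.png

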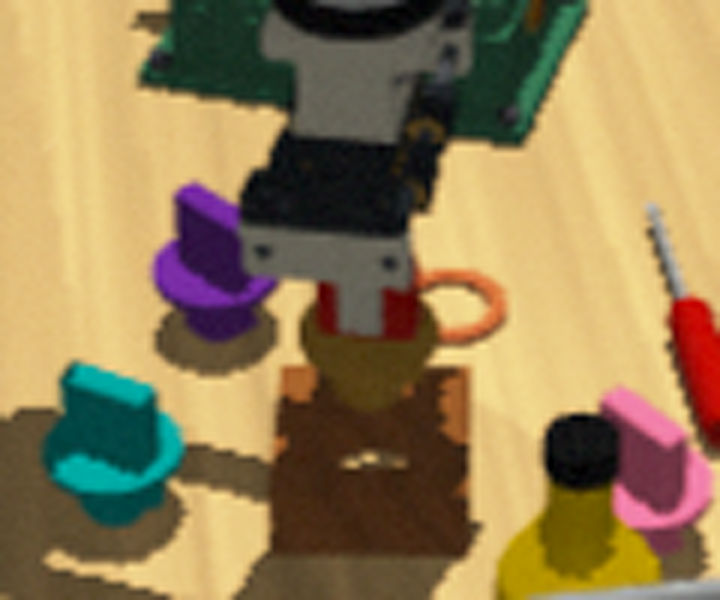

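The plug is held, and its axis sits about 2 mm toward bar +x from the pads (flange centre about 368 in the crop, finger about 360). I'll hover over the neck and check in both views.

```bash
python3 - <<'E'
from h import *
T=robot.current_t
yaw=np.pi-0.42; o=[np.pi,0,yaw]; bx=np.array([np.cos(-.42),np.sin(-.42)])
tc=np.array([603,173.3])-2*bx
robot.move_linear([526.5,-195.5,206],speed=150)
robot.move_ptp([*tc,206],o); robot.sleep(.3); print(T(),tc,robot.current_qpos().round(3),robot.current_tcp_pos(),robot.current_gripper_width()*93,robot.current_contact_force(),robot.current_ft_torque())
s=cam('side','side4');t=cam('top','top4')
x,y=proj(s,[603,173.3,160]).astype(int); print(x,y)
a=cv2.resize(s['img'][y-25:y+25,x-25:x+25],(500,500),interpolation=cv2.INTER_CUBIC)
x,y=proj(t,[603,173.3,160]).astype(int); print(x,y)
b=cv2.resize(t['img'][y-25:y+25,x-15:x+15],(300,500),interpolation=cv2.INTER_CUBIC)
cv2.imwrite('pics/d.png',np.hstack([a,b]))
E
```

```text
8.175 [601.17382212 174.11552091] [ 0.102  0.403  1.36  -0.     1.378 -1.047] [601.4113556  173.15369767 206.08583695] 15.632612965422878 [-0.44022714 -0.64287674 -3.06240907] [ 0.02609129 -0.13738893  0.0310911 ]
246 159
192 169
```

View pics/d.png

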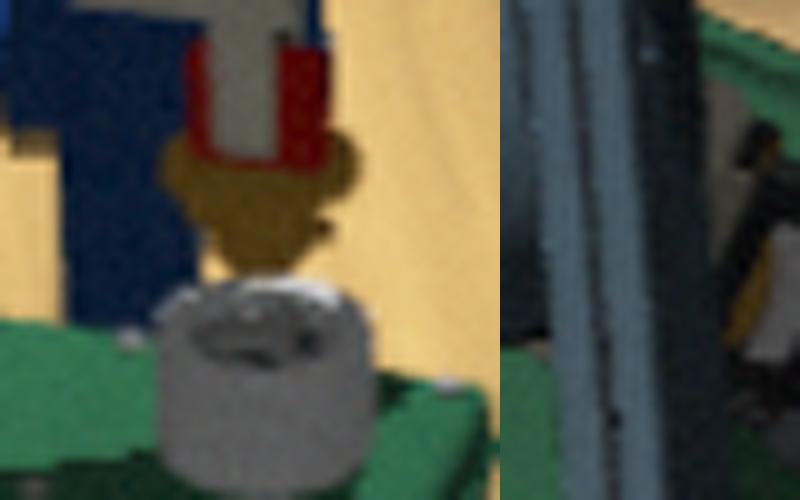

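Side view: neck centre is at u≈265 and flange centre at ≈259, which is aligned within about 1 mm once the height parallax is allowed for. The top view is blocked by the arm, so I'll descend by feel.

```bash
python3 - <<'E'
from h import *
T=robot.current_t
tc=np.array([601.4,174.0])
def st(l): print(l,round(T(),2),robot.current_tcp_pos().round(2),robot.current_contact_force().round(2),robot.current_ft_torque().round(3))
robot.move_linear([*tc,184],speed=80); robot.sleep(.2); st('pre')
for z in (176,172,168,165,162,159,157):
    r=robot.move_linear([*tc,z],speed=30,f_stop=5); st((z,r))
    if r: break
robot.sleep(.2); st('end')
E
```

```text
pre 8.9 [601.74 174.07 184.51] [-0.09 -0.   -3.49] [ 0.042 -0.177 -0.009]
(176, False) 9.32 [601.17 173.95 175.6 ] [ 0.56  0.41 -2.94] [ 0.025 -0.161  0.013]
(172, False) 9.6 [601.2  173.98 171.69] [ 1.4  -0.01 -2.94] [ 0.071 -0.137 -0.017]
(168, False) 9.88 [601.17 173.98 167.65] [ 1.5   0.89 -3.07] [ 0.035 -0.157 -0.057]
(165, False) 10.13 [601.22 173.96 164.72] [ 0.07  0.05 -2.44] [ 0.058 -0.168 -0.035]
(162, False) 10.38 [601.42 173.97 161.93] [-0.37  0.69 -2.67] [ 0.045 -0.14   0.016]
(159, False) 10.63 [601.82 173.9  161.32] [-2.95 -0.67  9.12] [-0.202  0.555 -0.051]
(157, False) 10.88 [602.04 173.84 161.08] [-5.49 -1.67 15.87] [-0.326  1.165 -0.054]
end 11.08 [602.02 173.86 161.12] [-5.63 -1.86 16.31] [-0.313  1.176 -0.07 ]
```

Landed with the flange about 13 mm above the rim, as expected, and stiffness is about 5 N/mm. Now the gentle backward turn with force feedback.

```bash
cat > turn.py <<'E'
from h import *
import json
T=robot.current_t
F0=np.array([.3,.3,-3.0]); M0=np.array([.045,-.155,-.01])
def meas(n=3):
    f=np.mean([robot.current_contact_force() for _ in range(n)],0)-F0
    m=np.mean([robot.current_ft_torque() for _ in range(n)],0)-M0
    return robot.current_tcp_pos(),robot.current_eef_rot(),f,m
class S: pass
def load():
    s=S(); s.__dict__=json.load(open('st.json')); return s
def save(s): json.dump(s.__dict__,open('st.json','w'))
def step(s,dyaw,ftar,speed=25,klat=.08,dzmax=1.5):
    """turn by dyaw about the plug axis (s.cx,s.cy), d mm along bar from TCP; z servoed to ftar"""
    p,r,f,m=meas()
    s.z+=float(np.clip((f[2]-ftar)/5,-dzmax,dzmax)); s.z=max(s.z,float(p[2])-4)
    s.cx+=float(np.clip(klat*f[0],-.4,.4)); s.cy+=float(np.clip(klat*f[1],-.4,.4))
    s.yaw+=dyaw; a=s.yaw+np.pi
    tc=[s.cx-s.d*np.cos(a),s.cy-s.d*np.sin(a),s.z]
    robot.move_linear(tc,[np.pi,0,(s.yaw+np.pi)%(2*np.pi)-np.pi],speed=speed)
    p,r,f,m=meas()
    print(f'{T():.2f} yaw {s.yaw-s.y0:+.2f} act {((r[2]-s.y0+np.pi)%(2*np.pi))-np.pi:+.2f} z {p[2]:.2f} cmd {s.z:.2f} F {f.round(1)} Mz {m[2]:+.2f} c {s.cx:.1f} {s.cy:.1f}')
    save(s); return p,f,m
E
python3 - <<'E'
from turn import *
s=S(); s.d=2.0; s.y0=s.yaw=np.pi-.42; s.z=159.5
s.cx=601.2+2*np.cos(.42); s.cy=174-2*np.sin(.42)
step(s,0,7); step(s,0,7)
for i in range(5): 
    p,f,m=step(s,.06,7)
    if abs(m[2])>.6: break
E
```

```text
11.39 yaw +0.00 act -0.00 z 161.37 cmd 161.00 F [-1.6 -0.1  5.9] Mz +0.03 c 602.6 173.0
11.64 yaw +0.00 act +0.00 z 161.34 cmd 160.77 F [-0.7 -0.1  7.6] Mz +0.08 c 602.5 173.0
11.89 yaw +0.06 act +0.06 z 161.44 cmd 160.90 F [ 0.2 -0.5  7.8] Mz +0.05 c 602.4 173.0
12.14 yaw +0.12 act +0.12 z 161.56 cmd 161.05 F [0.9 0.4 7.6] Mz +0.12 c 602.5 173.0
12.39 yaw +0.18 act +0.18 z 161.66 cmd 161.17 F [-1.  -0.5  8.2] Mz +0.06 c 602.5 173.0
12.64 yaw +0.24 act +0.24 z 161.81 cmd 161.41 F [-0.1 -0.2  7.7] Mz +0.12 c 602.5 172.9
12.89 yaw +0.30 act +0.30 z 161.92 cmd 161.55 F [ 1.1 -0.6  7.5] Mz +0.06 c 602.4 172.9
```

```bash
python3 - <<'E'
from turn import *
s=load(); zm=161.92
for i in range(22):
    p,f,m=step(s,.06,7); zm=max(zm,p[2])
    if abs(m[2])>.6 or p[2]<zm-.7 or f[2]<2 or f[2]>20: break
E
```

```text
13.14 yaw +0.36 act +0.36 z 162.03 cmd 161.65 F [0.5 0.4 7.9] Mz +0.10 c 602.5 172.9
13.39 yaw +0.42 act +0.42 z 162.16 cmd 161.83 F [0.5 1.6 7.6] Mz +0.04 c 602.6 172.9
13.64 yaw +0.48 act +0.48 z 162.27 cmd 161.95 F [0.6 0.9 9. ] Mz +0.07 c 602.6 173.0
13.89 yaw +0.54 act +0.54 z 162.44 cmd 162.35 F [1.6 1.8 7.5] Mz +0.09 c 602.7 173.1
14.14 yaw +0.60 act +0.60 z 162.52 cmd 162.45 F [1.5 2.  7.7] Mz +0.06 c 602.8 173.3
14.39 yaw +0.66 act +0.66 z 162.53 cmd 162.60 F [1.8 2.4 6.6] Mz +0.07 c 602.9 173.4
14.64 yaw +0.72 act +0.72 z 162.18 cmd 162.52 F [2.3 2.6 4.9] Mz +0.08 c 603.1 173.6
14.89 yaw +0.78 act +0.78 z 161.34 cmd 162.10 F [2.1 2.4 0.1] Mz +0.09 c 603.2 173.8
```

Dropping at about 0.75 rad. I'll turn a bit further into the gap and press down.

```bash
python3 - <<'E'
from turn import *
s=load()
for i in range(14):
    p,f,m=step(s,.04 if i<2 else 0,13,speed=30,dzmax=2)
    if abs(m[2])>.6 or f[2]>22: break
    if i>5 and f[2]>12: break
E
```

```text
15.14 yaw +0.82 act +0.82 z 159.26 cmd 160.10 F [ 2.3  1.9 -2.2] Mz +0.01 c 603.4 174.0
15.39 yaw +0.86 act +0.86 z 157.53 cmd 158.10 F [ 1.8  1.  -1.8] Mz +0.00 c 603.6 174.2
15.64 yaw +0.86 act +0.86 z 156.49 cmd 156.10 F [-0.4  0.4  5.4] Mz -0.01 c 603.7 174.2
15.89 yaw +0.86 act +0.86 z 154.82 cmd 154.57 F [-1.6 -1.   6.5] Mz +0.01 c 603.7 174.3
16.14 yaw +0.86 act +0.86 z 153.34 cmd 153.27 F [-2.2 -2.1  6.4] Mz +0.03 c 603.6 174.2
16.39 yaw +0.86 act +0.86 z 152.36 cmd 151.95 F [-3.2 -1.3  9. ] Mz +0.01 c 603.4 174.0
16.64 yaw +0.86 act +0.86 z 152.23 cmd 151.16 F [-3.3 -1.  11.3] Mz -0.03 c 603.1 173.9
16.89 yaw +0.86 act +0.86 z 152.19 cmd 150.81 F [-3.  -0.2 12.1] Mz +0.05 c 602.9 173.8
```

Bottomed with the flange about 4 mm above the rim. Now screwing clockwise while keeping it pressed.

```bash
python3 - <<'E'
from turn import *
s=load()
for i in range(20):
    p,f,m=step(s,-.06,12)
    if abs(m[2])>.5 or f[2]>25 or f[2]<-3 or np.hypot(*f[:2])>10: break
E
```

```text
17.14 yaw +0.80 act +0.80 z 151.97 cmd 150.84 F [-1.6 -0.8 10.5] Mz -0.10 c 602.6 173.8
17.39 yaw +0.74 act +0.74 z 151.74 cmd 150.53 F [-1.2 -0.4 10.3] Mz +0.02 c 602.5 173.8
17.64 yaw +0.68 act +0.68 z 151.44 cmd 150.18 F [-1.7  1.2 10.8] Mz -0.03 c 602.4 173.7
17.89 yaw +0.62 act +0.62 z 151.19 cmd 149.95 F [-0.1 -0.6 10.2] Mz -0.02 c 602.3 173.8
18.14 yaw +0.56 act +0.56 z 150.92 cmd 149.59 F [-1.4 -0.2 10.8] Mz -0.07 c 602.3 173.8
18.39 yaw +0.50 act +0.50 z 150.66 cmd 149.35 F [-0.7  0.4 11. ] Mz -0.03 c 602.2 173.8
18.64 yaw +0.44 act +0.44 z 150.42 cmd 149.16 F [-0.1 -0.7  9.6] Mz -0.06 c 602.1 173.8
18.89 yaw +0.38 act +0.38 z 150.16 cmd 148.67 F [-0.9 -0.3 10.5] Mz -0.06 c 602.1 173.7
19.14 yaw +0.32 act +0.32 z 149.90 cmd 148.37 F [ 0.5  0.1 11. ] Mz -0.09 c 602.0 173.7
19.39 yaw +0.26 act +0.26 z 149.63 cmd 148.16 F [-0.2 -0.7 10.9] Mz -0.01 c 602.1 173.7
19.64 yaw +0.20 act +0.20 z 149.37 cmd 147.94 F [-0.  -0.5 10.2] Mz -0.05 c 602.1 173.7
19.89 yaw +0.14 act +0.14 z 149.13 cmd 147.57 F [ 0.1 -0.3 10.5] Mz -0.02 c 602.1 173.6
20.14 yaw +0.08 act +0.08 z 148.85 cmd 147.26 F [-0.4 -0.8 10.6] Mz -0.03 c 602.1 173.6
20.39 yaw +0.02 act +0.02 z 148.60 cmd 146.98 F [-0.8  0.3 11.1] Mz -0.05 c 602.0 173.5
20.64 yaw -0.04 act -0.04 z 148.36 cmd 146.80 F [-0.5 -0.3 10.7] Mz -0.03 c 602.0 173.6
20.89 yaw -0.10 act -0.10 z 148.07 cmd 146.55 F [ 0.1 -1.1 11. ] Mz -0.08 c 601.9 173.5
21.14 yaw -0.16 act -0.16 z 147.94 cmd 146.34 F [ 0.1 -0.2 10.7] Mz -0.06 c 601.9 173.4
21.39 yaw -0.22 act -0.22 z 147.91 cmd 146.08 F [ 0.  -0.1 11.3] Mz -0.04 c 601.9 173.4
21.64 yaw -0.28 act -0.28 z 147.94 cmd 145.95 F [-0.3 -0.  11.4] Mz -0.06 c 601.9 173.4
21.89 yaw -0.34 act -0.34 z 147.94 cmd 145.83 F [ 0.4 -0.4 13. ] Mz -0.04 c 601.9 173.4
```

The flange reached the rim (z flat from about -0.13 rad) but torque is still nil, so there is thread slack left. I'll continue in smaller steps until it is snug.

```bash
python3 - <<'E'
from turn import *
s=load()
for i in range(20):
    p,f,m=step(s,-.04,10)
    if abs(m[2])>.3 or f[2]>25 or f[2]<-3 or np.hypot(*f[:2])>10: break
E
```

```text
22.14 yaw -0.38 act -0.38 z 147.94 cmd 146.44 F [ 1.4 -0.8 10.1] Mz -0.02 c 602.0 173.4
22.39 yaw -0.42 act -0.42 z 147.94 cmd 146.46 F [ 0.6 -0.2 10. ] Mz -0.03 c 602.1 173.3
22.64 yaw -0.46 act -0.46 z 147.96 cmd 146.45 F [-0.1 -0.4 10.1] Mz -0.02 c 602.1 173.3
22.89 yaw -0.50 act -0.50 z 147.92 cmd 146.47 F [ 0.2 -1.7 10.6] Mz -0.02 c 602.1 173.3
23.14 yaw -0.54 act -0.54 z 147.98 cmd 146.60 F [ 0.7 -1.2  9.7] Mz -0.04 c 602.1 173.1
23.39 yaw -0.58 act -0.58 z 147.98 cmd 146.53 F [-0.   0.4 10.5] Mz -0.02 c 602.2 173.0
23.64 yaw -0.62 act -0.62 z 147.93 cmd 146.64 F [ 0.8  0.3 11. ] Mz -0.03 c 602.2 173.1
23.89 yaw -0.66 act -0.66 z 147.91 cmd 146.84 F [0.9 0.3 9.3] Mz +0.05 c 602.2 173.1
24.14 yaw -0.70 act -0.70 z 147.83 cmd 146.71 F [-0.4 -0.8  9.5] Mz +0.21 c 602.3 173.1
24.39 yaw -0.74 act -0.74 z 147.77 cmd 146.61 F [ 0.7  0.7 10.6] Mz +0.46 c 602.3 173.1
```

Torque now rises cleanly (0.05 → 0.21 → 0.46 N·m) at 1.6 rad from the start, so it is snug. I'll relax the press, release, retreat and look.

```bash
python3 - <<'E'
from turn import *
s=load()
step(s,0,3); step(s,0,0)
robot.move_gripper(0.6); print(T(),robot.current_gripper_width(),meas()[2:])
p=robot.current_tcp_pos()
robot.move_linear([p[0],p[1],240],speed=80,f_stop=10); print(T())
robot.move_ptp([400,-100,300],[np.pi,0,2.6]); robot.sleep(.3); print(T(),robot.current_tcp_pos(),robot.current_contact_force())
c=cam('side','side5');t=cam('top','top5')
x,y=proj(c,[603,173.3,150]).astype(int)
a=cv2.resize(c['img'][y-25:y+25,x-20:x+20],(400,500),interpolation=cv2.INTER_CUBIC)
x,y=proj(t,[603,173.3,150]).astype(int)
b=cv2.resize(t['img'][y-25:y+25,x-20:x+20],(400,500),interpolation=cv2.INTER_CUBIC)
cv2.imwrite('pics/e.png',np.hstack([a,b]))
cv2.imwrite('pics/f.png',np.vstack([t['img'][100:384],c['img'][100:384]]))
E
```

```text
24.64 yaw -0.74 act -0.74 z 147.84 cmd 148.11 F [ 4.7 -1.2 -0.3] Mz +0.44 c 602.3 173.1
24.89 yaw -0.74 act -0.74 z 147.86 cmd 148.05 F [ 4.5 -0.4 -0.5] Mz +0.45 c 602.7 173.0
25.7083 0.6004053686709372 (array([-0.01105896, -1.50119272,  2.69427559]), array([-0.04912104,  0.06853671, -0.00117767]))
27.0083
28.6167 [400.29241756 -99.6704976  299.77399496] [-0.48477913 -0.88029234 -0.15943595]
```

View pics/e.png

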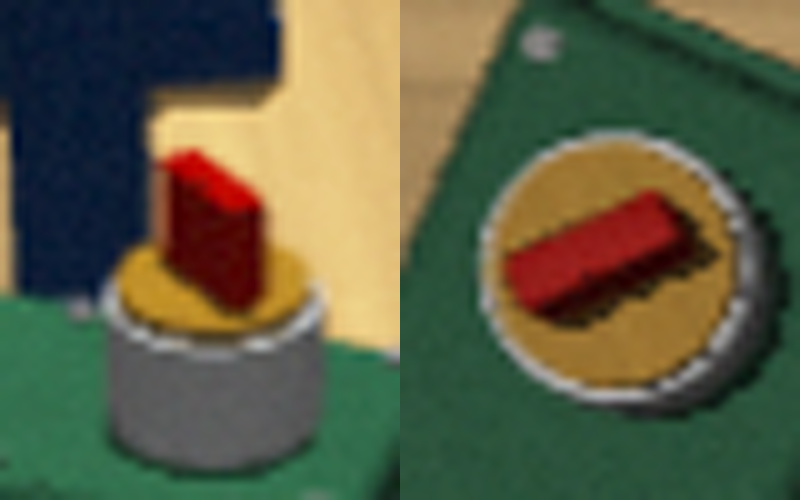

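View pics/f.png

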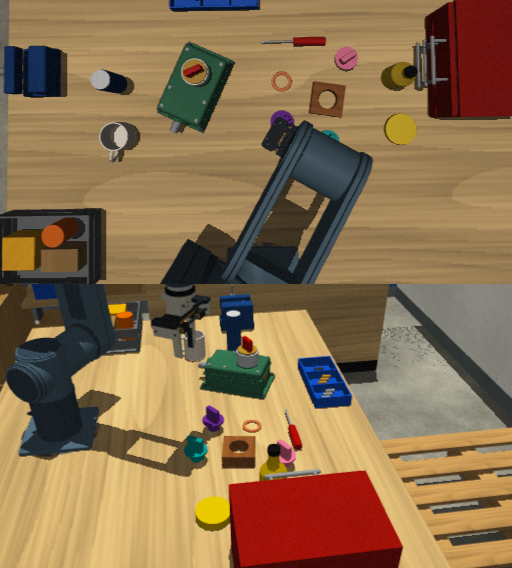

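The crops show the flange flush and centred in the neck (side: rim ring evenly visible around the flange; top: bar at about (605,250)). The stand is empty, everything else is in place, and the hand is clear.

```bash
python3 -c "
from bench import robot
robot.hand_in(); print(robot.current_t())"
```

```text
the job is handed in; nothing more can be done
the job is handed in; nothing more can be done
```

The brass plug is screwed into the filler neck, flush and snug, and the job is handed in. The last clock reading before hand-in was about 29 s of the 72 s allowed.

- **Set in the neck:** I lifted the plug from its stand and set it in the neck in line with the gearbox. The lugs landed with the flange about 13 mm above the rim.
- **Backward turn:** Pressing with about 7 N, I turned it counter-clockwise. It rose about 2 mm per rad and dropped at about 0.75 rad. I then pressed it down until the flange was about 4 mm above the rim.
- **Screwing in:** Held down with about 11 N, it was drawn in at about 4.4 mm per rad. The flange met the rim after about 1.0 rad, with no torque yet. I kept turning until the torque rose from 0.05 to 0.46 N·m, 1.6 rad from the start, and stopped there.
- **Last checks:** After release, both cameras showed the flange flush and centred on the neck. The gearbox, stand and bystanders looked unmoved, and the arm was clear.

Two things disagreed along the way. The side and top views differed by about 3 mm in x, and the force feedback took that up. During the landing, the 5 N force stop did not trigger, and the arm pressed with about 19 N for a moment before I backed off.

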